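Show what is needed to mend the sketchbook

ROBOT

A 6-joint arm with a two-finger parallel gripper is mounted at the origin on a cart in front of the work surface, level with it; the furniture and walls round the work are solid. World frame = base frame: x ahead of the robot, y to its left, z up, the work surface at z = 0. Lengths are in m, angles in rad, forces in N, time in s.
With the tool pointing down it reaches from about 0.25 to 0.8 m from the base axis. Payload 3.9 kg.
Tool frame: the origin (TCP) lies midway between the tips of the shut fingers; the grasp point (between the pads) lies 19 mm behind it (ctrl.pinch_z is the distance from the TCP to the grasp point, in m); z points along the fingers, y is the line along which they close (so a half turn about z gives the same grasp; the last joint's range is limited). The gripper opens to 85 mm and grips with 20 to 120 N. Pads are 22 mm wide; open, the fingers measure 114 mm over their backs; the gripper's body (76 mm by 85 mm) begins 54 mm behind the grasp point. The pads swing forward as they close: fully open they stand 13 mm farther back than shut.
Start: joints at [-1.278, 0.26, -0.138, 1.173, 0, 1.571], TCP at [0.152, -0.503, 0.192] pointing down, gripper open.
Joint ranges: [-2.78, 2.78], [-0.83, 1.72], [-1.28, 1.37], [-1.9, 2.12], [-1.57, 1.48], [-3.14, 3.14]. Speed limits (rad/s): [2.57, 2.57, 3.14, 3.14, 3.14, 3.14].

INTERFACE

Orientations are given as a unit quaternion [x, y, z, w].
In Python, from plant import ctrl gives the robot as it stands. The module is installed in compiled form; this text tells all that it offers.
- The arm moves only by the tool apply_moves, never from a script. Its argument "motion" is one flat list of numbers, 7 for each row, row after row: the finger opening in cm, from 0 to 8.54, then the shift along the tool's x, y, z in cm, then the turn, a rotation vector about the tool's x, y, z in degrees. A call has 1 to 10 rows; each row shifts and turns the commanded pose from where the row before left it, along the tool's axes as they then stand; what a row does not reach is not made up. A row lasts 1/8 s, in which the tool goes at most 62.5 mm and 10.7 degrees, less where a joint would pass 70% of its speed; a pose out of reach is approached as far as the arm can. A call with a gripper value outside its range is refused whole. The fingers move at their own pace and stop on an object; the grip force is fixed at half the most. Time passes only in rows, so rows that do not move let the fingers close. It gives the time, the measured TCP pose, the force, the opening and the grip force at its end, in the units of the state.
- ctrl.observe(): the state, without advancing time (a new reading comes with each control period).
- ctrl.snapshot(name): name is "side" or "top"; returns (picture, depth): 384x512x3 uint8, red, green, blue; 384x512 float32, m along the optical axis (not along the pixel's ray), 0 where there is no reading.
- ctrl.camera_info(name): a dict with "fx", "fy", "cx", "cy" (pixels), "extrinsics" (4x4, takes a point from camera to world coordinates). Camera axes: x right, y up, looking along -z (the intrinsics and any distortion apply to the point x, -y, -z); pixel columns grow to the right and rows downward; lengths in m; the calibration is good to about 2 mm. A picture is of the moment at which its call begins. camera_info takes no time and is no camera call.
- ctrl.sign_off(): hands the job in; it is judged then, once.
Trained networks look in the newest picture that a camera, given by its name, has taken for a name from the list of things; names that differ only in an ending like _2 or _b are one class to them, and where a whole thing is asked for, a point or a joint stands for the part that bears it (a point fixed in the world has none). Each returns a list of dicts, best first, with "conf" (0 to 1); they miss things now and then, are a little off and sometimes report something else, mostly with a low value. They report only what shows in the picture. A call takes as long as a camera call. They do not tell look-alikes from the thing itself.
- ctrl.recognise(query, camera): "rect" ([centre column, centre row, width, height] in pixels, round what is visible of it).
The state is a dict: "time": time; "joint_pos": joint angles; "dq": joint speeds; "joint_torque": joint torques, N m; "tcp_pos": TCP position; "orientation": TCP orientation; "force": force on the tool from outside, world axes, zero at the start; "torque": the same for the moment, N m; "opening": finger opening in m; "finger_force": force on a finger pad.
Only numpy, scipy, OpenCV 4.12 (cv2) and the standard library are available. Lean on these libraries where they do the work, as an engineer would, in place of code of your own. Each camera call takes 0.05 s, during which the arm holds its last target. There are 200 camera calls.

TASK

The sketchbook's cover has come loose: show, in the order of use, the three things needed to mend it, by pointing at them with the fingertips from straight above: first the red glue tube, then the big beige roll of masking tape, last the black bulldog clip. Bring the fingertips two or three centimetres above the middle of each and keep still there for about two seconds, and finish still pointing at the clip. Touch and move nothing, and do not dip down over the white tape roll, the eraser or the earphone case; cross over them high up.

Things in the scene. Friction and masses are not known exactly. Their poses are not given: they have to be found in the camera images.
- glue_tube_top (a point): Tube of glue lying flat, red and white, 40 x 136 mm, 28 mm high. Point: the middle of its upper side, 28 mm above the desk; z up, y along its length.
- masking_tape_top (a point): Large beige roll of masking tape lying flat, 102 mm across, 25 mm high, with an open hole in the middle. Point: centre of the ring (over the hole), level with its upper side, 25 mm above the desk; z up.
- bulldog_clip_top (a point): Small black bulldog clip lying flat, 39 x 32 mm, 12 mm high. Point: its middle, level with its upper side, 12 mm above the desk; z up.
- tape_roll_top (a point): Bystander: small white roll of tape lying flat, 58 mm across, 12 mm high. Point: centre of the ring, level with its upper side, 12 mm above the desk; z up.
- eraser_top (a point): Bystander: white eraser in a blue sleeve, 23 x 52 mm, 13 mm high. Point: the middle of its upper side, 13 mm above the desk; z up, y along its length.
- earbud_case_top (a point): Bystander: white rounded earphone case, shut, 45 x 55 mm, 22 mm high. Point: the middle of its upper side, 22 mm above the desk; z up, y along its length.
- sketchbook_top (a point): Grey wire-bound sketchbook to be mended, lying flat at the right edge of the desk, 196 x 250 mm, 21 mm thick. Point: the middle of its cover, 21 mm above the desk; z up, y along its length. Everything taller (mug, tins, pen pot, books, lamp) stands at the left and the far side, outside the area where the six small things lie.
Not all that is in view belongs to the job. Of the things that look like the part that bears bulldog_clip_top, the smaller one is meant.

How it is judged:
By the outcome, as a careful person would: the job done as asked, in the order asked, and still so for the second after the job is handed in, with the robot touching nothing.
It also fails if it takes over 53 s, if anything falls off the work surface, if the arm or the gripper's body presses on something with over 40 N, if the wrist force passes 120 N, or if a joint passes its speed limit or range.

## Working session

There is one attempt and no reset: what is moved stays moved. The work goes in short steps, Python scripts to look and compute and a tool call to move; the robot and the scene stay as the last step left them, time stands still between calls to the robot, and variables do not carry over. Pictures are saved under pics/ and viewed, at most 10 in all, crops included, and the job is handed in when it is done.

Besides the shell and the picture viewer there is one more tool, called as name(argument=value, ...) on one line, values as JSON. apply_moves: Moves the arm, as the interface text tells. Its arguments: {"type":"object","properties":{"motion":{"type":"array","items":{"type":"number"}}},"required":["motion"]}

```bash
mkdir -p pics
cat > h.py <<'E'
import numpy as np, cv2
from plant import ctrl
def world(cam,u,v,d):
    i=ctrl.camera_info(cam)
    p=np.array([(u-i["cx"])/i["fx"]*d,-(v-i["cy"])/i["fy"]*d,-d,1])
    return (np.array(i["extrinsics"])@p)[:3]
def onplane(cam,u,v,z):
    a=world(cam,u,v,0.);b=world(cam,u,v,1.)
    return a+(b-a)*(z-a[2])/(b[2]-a[2])
E
python3 - <<'E'
from h import *
im,d=ctrl.snapshot("top"); cv2.imwrite("pics/top.png",im[:,:,::-1]); np.save("d.npy",d)
i=ctrl.camera_info("top"); print(i)
H=dict(glue_tube=.028,masking_tape=.025,bulldog_clip=.012,tape_roll=.012,eraser=.013,earbud_case=.022,sketchbook=.021)
for n,z in H.items():
    for r in ctrl.recognise(n+"_top","top")[:4]:
        u,v=r["rect"][:2]; print(n,round(r["conf"],2),np.round(r["rect"]),onplane("top",u,v,z).round(3))
s=ctrl.observe(); print(s["time"],s["tcp_pos"],s["orientation"])
E
```

```text
{'fx': 426.2827868214444, 'fy': 426.2827868214444, 'cx': 250.14685749215815, 'cy': 194.85856492837442, 'extrinsics': array([[ 0.01009388,  0.98428872, -0.1762777 ,  0.35851375],
       [-0.99990197,  0.01164599,  0.00777257, -0.00749347],
       [ 0.00970338,  0.17618196,  0.98430979,  0.94679055],
       [ 0.        ,  0.        ,  0.        ,  1.        ]])}
glue_tube 0.96 [201. 232.  39.  60.] [0.44  0.091 0.028]
masking_tape 0.96 [135. 149.  49.  49.] [0.625 0.243 0.025]
bulldog_clip 0.64 [270. 271.  17.  25.] [ 0.359 -0.058  0.012]
bulldog_clip 0.53 [265. 238.  15.  17.] [ 0.43  -0.049  0.012]
bulldog_clip 0.21 [202. 232.  32.  62.] [0.442 0.09  0.012]
tape_roll 0.72 [134. 224.  30.  27.] [0.457 0.24  0.012]
eraser 0.51 [266. 159.  24.  19.] [ 0.609 -0.05   0.013]
earbud_case 0.96 [200. 136.  22.  20.] [0.658 0.099 0.022]
sketchbook 0.79 [362. 200. 122.  88.] [ 0.516 -0.262  0.021]
0.4 [ 0.15150223 -0.50255643  0.19137931] [ 9.89302623e-01  1.45877695e-01 -1.35155212e-05 -1.31480513e-04]
```

View pics/top.png

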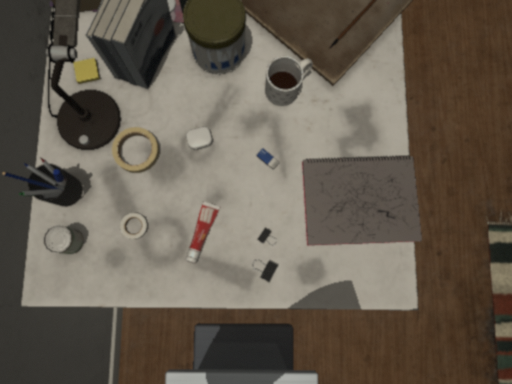

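The picture shows the glue tube at (203,232), the masking tape at (135,149) and two black clips, at (265,236) and (268,270). The upper one looks smaller, so I'll confirm it in an enlarged crop.

Run:
```python
from h import *
im=cv2.imread("pics/top.png"); c=im[190:290,170:300]
cv2.imwrite("pics/crop.png",cv2.resize(c,None,fx=6,fy=6,interpolation=cv2.INTER_CUBIC))
d=np.load("d.npy")
hsv=cv2.cvtColor(im,cv2.COLOR_BGR2HSV)
for n,(u0,v0,u1,v1) in dict(small=(250,225,285,250),big=(250,253,290,287)).items():
    g=im[v0:v1,u0:u1].max(2)<70; y,x=np.nonzero(g); print(n,g.sum(),x.min()+u0,x.max()+u0,y.min()+v0,y.max()+v0,x.mean()+u0,y.mean()+v0)
for u,v in [(265,236),(268,270),(201,232),(135,132)]: print(world("top",u,v,d[v,u]).round(3))
```

```text
small 82 259 269 229 241 264.0365853658537 235.0121951219512
big 169 261 276 262 280 268.73372781065086 270.68639053254435
[ 0.435 -0.048  0.013]
[ 0.361 -0.055  0.016]
[0.442 0.091 0.017]
[0.665 0.246 0.023]
```

View pics/crop.png

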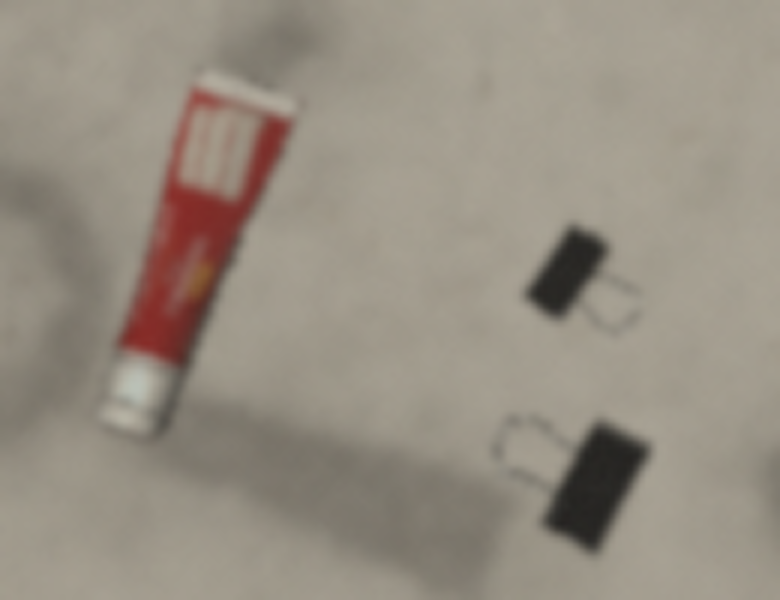

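Of the two clips, (265,236) has a body of about 82 px and (268,270) about 169 px. The upper one is the smaller, with a body 31 mm long that fits 32 x 39 mm including the handle, so it is the one meant. Its middle, handle included, is at about (267.5,237).

Run:
```python
from h import *
from scipy.spatial.transform import Rotation as R
s=ctrl.observe(); M=R.from_quat(s["orientation"]).as_matrix(); p=np.array(s["tcp_pos"])
g=onplane("top",201.7,232.7,.028);t=onplane("top",135,149,.025);c=onplane("top",267.3,237,.012)
print(g.round(3),t.round(3),c.round(3))
for q in (g,t,c):
    q=q.copy(); q[2]=p[2]; print("tool shift cm",(M.T@(q-p)*100).round(2)); p=q
d=np.load("d.npy"); v,u=np.mgrid[:384:2,:512:2]
P=np.array([world("top",a,b,d[b,a]) for a,b in zip(u.ravel(),v.ravel()) if d[b,a]>0])
for q in (g,t,c):
    r=np.hypot(*(P[:,:2]-q[:2]).T)
    for h in (.05,.1,.2,.3): 
        k=P[:,2]>h; j=np.argmin(np.where(k,r,9)); print(h,r[j].round(3),P[j].round(3))
```

```text
[0.439 0.089 0.028] [0.625 0.244 0.025] [ 0.433 -0.053  0.012]
tool shift cm [ 4.460e+01 -4.831e+01  1.000e-02]
tool shift cm [22.23 -9.46  0.  ]
tool shift cm [-2.695e+01  2.288e+01 -1.000e-02]Traceback (most recent call last):
  File "<stdin>", line 9, in <module>
  File "h.py", line 4, in world
    i=ctrl.camera_info(cam)
ValueError: time passes only in moves, steps and waits
```

apply_moves(motion=[0, 3.5, -3.8, 0, 0, 0, 0, 0, 3.5, -3.8, 0, 0, 0, 0, 0, 3.5, -3.8, 0, 0, 0, 0, 0, 3.5, -3.8, 0, 0, 0, 0, 0, 3.5, -3.8, 0, 0, 0, 0, 0, 3.5, -3.8, 0, 0, 0, 0, 0, 3.5, -3.8, 0, 0, 0, 0, 0, 3.5, -3.8, 0, 0, 0, 0, 0, 3.5, -3.8, 0, 0, 0, 0, 0, 3.5, -3.8, 0, 0, 0, 0])

```text
time: 1.65
tcp_pos: [0.3777, -0.0362, 0.1919]
orientation: [0.989, 0.146, 0.001, 0.0]
force: [0.9, -0.5, 0.4]
opening: -0.0001
finger_force: 0.0
```

```bash
cat >> h.py <<'E'
def cloud(cam,d):
    i=ctrl.camera_info(cam); v,u=np.nonzero(d>0); z=d[v,u]
    C=np.c_[(u-i["cx"])/i["fx"]*z,-(v-i["cy"])/i["fy"]*z,-z]; E=np.array(i["extrinsics"])
    return C@E[:3,:3].T+E[:3,3]
def shift(q):
    from scipy.spatial.transform import Rotation as R
    s=ctrl.observe(); M=R.from_quat(s["orientation"]).as_matrix()
    print(s["time"],np.round(s["tcp_pos"],4),"axis",M[:,2].round(3),"shift cm",(M.T@(np.array(q)-s["tcp_pos"])*100).round(2))
E
python3 - <<'E'
from h import *
P=cloud("top",np.load("d.npy"))
for q in ([.439,.089],[.625,.244],[.433,-.053]):
    r=np.hypot(*(P[:,:2]-q).T)
    for h in (.05,.1,.2,.3):
        j=np.argmin(np.where(P[:,2]>h,r,9)); print(h,r[j].round(3),P[j].round(3))
shift([.439,.089,.190])
E
```

```text
0.05 0.261 [0.43  0.35  0.064]
0.1 0.283 [0.52 0.36 0.14]
0.2 0.352 [0.719 0.302 0.252]
0.3 0.584 [0.874 0.478 0.191]
0.05 0.11 [0.719 0.302 0.252]
0.1 0.11 [0.719 0.302 0.252]
0.2 0.11 [0.719 0.302 0.252]
0.3 0.342 [0.874 0.478 0.191]
0.05 0.308 [ 0.739 -0.083  0.077]
0.1 0.398 [0.818 0.048 0.129]
0.2 0.446 [0.779 0.228 0.201]
0.3 0.69 [0.874 0.478 0.191]
1.65 [ 0.3777 -0.0362  0.1919] axis [ 0.001 -0.    -1.   ] shift cm [  9.48 -10.22   0.19]
```

apply_moves(motion=[0, 3.2, -3.5, 0, 0, 0, 0, 0, 3.2, -3.5, 0, 0, 0, 0, 0, 3.1, -3.3, 0, 0, 0, 0, 0, 0, 0, 0, 0, 0, 0, 0, 0, 0, 3.5, 0, 0, 0, 0, 0, 0, 3.5, 0, 0, 0, 0, 0, 0, 3, 0, 0, 0, 0, 0, 0, 2, 0, 0, 0, 0, 0, 0, 1.2, 0, 0, 0, 0, 0, 0, 0, 0, 0, 0])

```text
time: 2.9
tcp_pos: [0.4374, 0.0876, 0.0591]
orientation: [0.989, 0.146, -0.001, 0.0]
force: [0.6, 0.2, 0.1]
opening: 0.0002
finger_force: 0.0
```

Run:
```python
from h import *
shift([.439,.089,.053])
im,d=ctrl.snapshot("side"); cv2.imwrite("pics/s1.png",im[:,:,::-1])
```

```text
2.9 [0.4374 0.0876 0.0591] axis [-0.002 -0.    -1.   ] shift cm [ 0.2  -0.09  0.61]
```

View pics/s1.png

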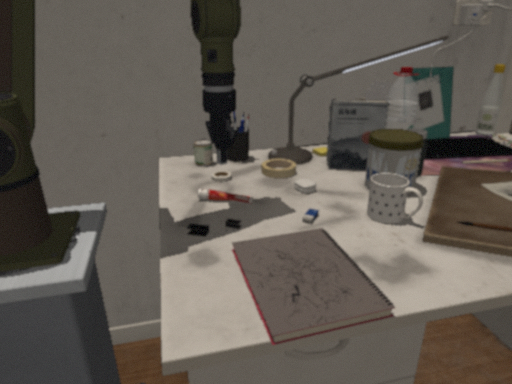

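The side picture shows the fingertips at about (222,160) and the tube at (222,196). That gap looks larger than 3 cm, so I'll project the TCP into the picture to check.

Run:
```python
from h import *
i=ctrl.camera_info("side"); E=np.linalg.inv(np.array(i["extrinsics"])); print(i["extrinsics"].round(3).tolist(),i["fx"])
def pr(p):
    c=E@np.r_[p,1]; return (i["cx"]+i["fx"]*c[0]/-c[2]).round(1),(i["cy"]+i["fy"]*c[1]/c[2]).round(1)
s=ctrl.observe(); print(s["time"],s["tcp_pos"],s["joint_pos"])
for p in (s["tcp_pos"],[.439,.089,.028],[.439,.089,.1],[.625,.244,.025],[.433,-.053,.012]): print(p,pr(p))
im,d=ctrl.snapshot("side"); cv2.imwrite("pics/s2.png",cv2.resize(im[120:240,160:320,::-1],None,fx=4,fy=4))
```

```text
[[0.971, 0.1, -0.216, 0.32], [-0.238, 0.378, -0.895, -0.767], [-0.008, 0.92, 0.391, 0.406], [0.0, 0.0, 0.0, 1.0]] 380.6259411389656
2.95 [0.43813897 0.08785081 0.05977592] [ 1.97982236e-01  2.32530792e-01 -5.50544288e-01  7.87789044e-01
 -1.20699958e-04  3.04732727e+00]
[0.43813897 0.08785081 0.05977592] (np.float64(222.5), np.float64(178.6))
[0.439, 0.089, 0.028] (np.float64(223.4), np.float64(190.3))
[0.439, 0.089, 0.1] (np.float64(222.1), np.float64(162.8))
[0.625, 0.244, 0.025] (np.float64(277.7), np.float64(164.2))
[0.433, -0.053, 0.012] (np.float64(231.3), np.float64(223.2))
```

View pics/s2.png

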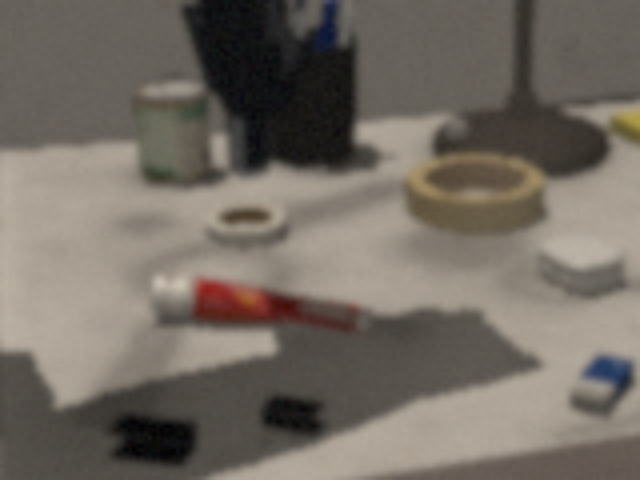

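Run:
```python
from h import *
im,d=ctrl.snapshot("side"); 
for v in range(120,184,4): print(v,[ (im[v,u].tolist(),world("side",u,v,d[v,u]).round(3).tolist()) for u in (218,222,226)])
s=ctrl.observe(); print(s["opening"],s["tcp_pos"],s["time"])
im,d=ctrl.snapshot("top"); cv2.imwrite("pics/t2.png",cv2.resize(im[90:330,110:330,::-1],None,fx=2.5,fy=2.5))
```

```text
120 [([17, 21, 21], [0.432, 0.071, 0.209]), ([10, 10, 12], [0.438, 0.052, 0.212]), ([27, 27, 28], [0.447, 0.055, 0.211])]
124 [([28, 25, 27], [0.431, 0.068, 0.2]), ([18, 19, 16], [0.438, 0.053, 0.203]), ([29, 28, 32], [0.446, 0.045, 0.205])]
128 [([22, 20, 21], [0.43, 0.065, 0.192]), ([11, 14, 15], [0.438, 0.054, 0.194]), ([28, 29, 28], [0.446, 0.05, 0.194])]
132 [([16, 17, 19], [0.43, 0.068, 0.182]), ([14, 15, 21], [0.438, 0.062, 0.183]), ([19, 19, 20], [0.443, 0.032, 0.19])]
136 [([21, 21, 19], [0.43, 0.067, 0.173]), ([13, 13, 20], [0.44, 0.076, 0.17]), ([18, 22, 19], [0.442, 0.029, 0.182])]
140 [([18, 20, 21], [0.429, 0.066, 0.164]), ([23, 22, 23], [0.436, 0.052, 0.167]), ([15, 9, 11], [0.443, 0.036, 0.171])]
144 [([18, 16, 16], [0.43, 0.074, 0.152]), ([19, 22, 18], [0.436, 0.054, 0.157]), ([19, 16, 20], [0.446, 0.059, 0.155])]
148 [([33, 31, 32], [0.43, 0.078, 0.141]), ([9, 17, 16], [0.436, 0.057, 0.147]), ([14, 13, 14], [0.448, 0.075, 0.141])]
152 [([64, 62, 62], [0.429, 0.08, 0.131]), ([27, 30, 33], [0.438, 0.073, 0.132]), ([24, 23, 24], [0.447, 0.075, 0.131])]
156 [([76, 71, 7
[... 235 characters left out ...]
51, 142, 134], [0.464, 0.361, -0.0]), ([139, 132, 122], [0.438, 0.083, 0.099]), ([161, 152, 142], [0.488, 0.356, -0.0])]
168 [([172, 162, 149], [0.459, 0.329, -0.002]), ([171, 162, 148], [0.471, 0.324, -0.001]), ([172, 161, 150], [0.483, 0.32, -0.001])]
172 [([120, 109, 97], [0.449, 0.257, 0.013]), ([105, 92, 79], [0.461, 0.259, 0.011]), ([139, 125, 110], [0.472, 0.256, 0.011])]
176 [([137, 125, 111], [0.449, 0.26, -0.001]), ([148, 139, 124], [0.461, 0.26, -0.002]), ([155, 142, 128], [0.467, 0.224, 0.011])]
180 [([105, 100, 88], [0.443, 0.216, 0.005]), ([101, 98, 89], [0.454, 0.213, 0.005]), ([97, 93, 84], [0.465, 0.215, 0.003])]
-9.439715281959106e-05 [0.43898688 0.08823112 0.06038445] 3.05
```

View pics/t2.png

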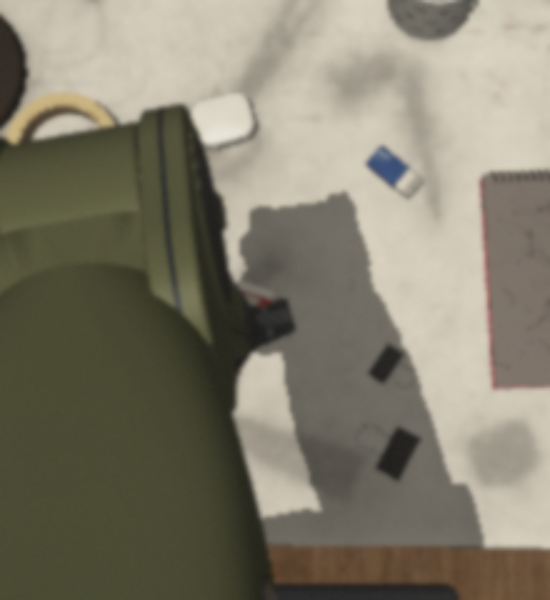

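Depth in the picture puts the fingertips at z≈0.10, but the state says 0.06. I'll hold still for a moment and look again, in case the picture lags.

apply_moves(motion=[0, 0, 0, 0, 0, 0, 0, 0, 0, 0, 0, 0, 0, 0, 0, 0, 0, 0, 0, 0, 0, 0, 0, 0, 0, 0, 0, 0])

```text
time: 3.6
tcp_pos: [0.4382, 0.0883, 0.0595]
orientation: [0.989, 0.146, 0.0, -0.0]
force: [-0.3, 0.8, 0.5]
opening: 0.0003
finger_force: 0.0
```

Run:
```python
from h import *
im,d=ctrl.snapshot("side")
for v in range(156,192,3): print(v,[ (im[v,u].tolist(),world("side",u,v,d[v,u]).round(3).tolist()) for u in (219,222)])
P=cloud("side",d); k=(np.hypot(P[:,0]-.439,P[:,1]-.088)<.06)&(P[:,2]>.04)
for z in np.arange(.04,.24,.01):
    q=P[k&(abs(P[:,2]-z)<.005)]
    if len(q): print(z.round(2),len(q),q.min(0).round(3),q.max(0).round(3))
s=ctrl.observe(); print(s["opening"],s["tcp_pos"],s["time"],s["force"])
```

```text
156 [([67, 68, 66], [0.431, 0.08, 0.121]), ([25, 28, 26], [0.437, 0.072, 0.123])]
159 [([68, 67, 68], [0.431, 0.078, 0.114]), ([23, 23, 26], [0.437, 0.073, 0.115])]
162 [([79, 77, 75], [0.43, 0.078, 0.107]), ([58, 57, 56], [0.437, 0.076, 0.107])]
165 [([161, 152, 141], [0.466, 0.351, 0.0]), ([159, 151, 139], [0.474, 0.345, 0.001])]
168 [([171, 162, 150], [0.462, 0.325, -0.0]), ([171, 161, 149], [0.471, 0.325, -0.001])]
171 [([153, 141, 128], [0.454, 0.265, 0.013]), ([148, 136, 124], [0.463, 0.267, 0.011])]
174 [([80, 64, 50], [0.452, 0.257, 0.006]), ([80, 64, 51], [0.462, 0.263, 0.003])]
177 [([156, 146, 131], [0.447, 0.221, 0.012]), ([154, 145, 132], [0.455, 0.22, 0.011])]
180 [([106, 101, 91], [0.446, 0.215, 0.005]), ([101, 97, 87], [0.454, 0.215, 0.004])]
183 [([140, 133, 122], [0.444, 0.203, 0.001]), ([139, 131, 122], [0.452, 0.205, -0.001])]
186 [([165, 155, 142], [0.441, 0.184, 0.0]), ([158, 148, 136], [0.449, 0.182, 0.0])]
189 [([162, 149, 138], [0.438, 0.168, -0.002]), ([158, 148, 136], [0.446, 0.164, -0.001])]
0.1 19 [0.427 0.078 0.099] [0.451 0.088 0.105]
0.11 36 [0.427 0.072 0.105] [0.447 0.088 0.115]
0.12 43 [0.426 0.071 0.115] [0.447 0.092 0.125]
0.13 42 [0.426 0.071 0.125] [0.448 0.093 0.135]
0.14 34 [0.422 0.068 0.135] [0.448 0.097 0.145]
0.15 84 [0.417 0.049 0.145] [0.46  0.119 0.155]
0.16 79 [0.414 0.043 0.155] [0.461 0.128 0.165]
0.17 109 [0.412 0.036 0.165] [0.464 0.133 0.175]
0.18 112 [0.409 0.028 0.175] [0.466 0.139 0.185]
0.19 103 [0.409 0.028 0.185] [0.463 0.138 0.195]
0.2 110 [0.414 0.036 0.195] [0.458 0.118 0.205]
0.21 111 [0.415 0.042 0.205] [0.458 0.12  0.215]
0.22 72 [0.421 0.047 0.215] [0.457 0.105 0.225]
0.23 121 [0.401 0.049 0.225] [0.472 0.084 0.235]
-2.101415224397218e-06 [0.43815634 0.08824375 0.05949714] 3.65 [0.11372551 0.10607406 0.97168511]
```

apply_moves(motion=[0, 0, 0, 0.7, 0, 0, 0, 0, 0, 0, 0.5, 0, 0, 0, 0, 0, 0, 0, 0, 0, 0])

```text
time: 4.03
tcp_pos: [0.4374, 0.0881, 0.0468]
orientation: [0.989, 0.146, -0.001, 0.0]
force: [-0.7, -0.2, 0.2]
opening: 0.0005
finger_force: 0.0
```

```bash
cat >> h.py <<'E'
def tip(name=None):
    im,d=ctrl.snapshot("side"); P=cloud("side",d); s=ctrl.observe(); t=s["tcp_pos"]
    k=(np.hypot(P[:,0]-t[0],P[:,1]-t[1]+.008)<.02)&(P[:,2]>.032); q=P[k]
    print(s["time"],"tcp",np.round(t,4),"lowest seen",np.sort(q[:,2])[[0,5,15]].round(4),"xy near tip",np.median(q[q[:,2]<q[:,2].min()+.02],0).round(3),"F",np.round(s["force"],1),"q",np.round(s["joint_pos"],4))
    if name: cv2.imwrite(name,cv2.resize(im[110:230,160:320,::-1],None,fx=5,fy=5,interpolation=cv2.INTER_CUBIC))
E
python3 -c "
from h import *
tip('pics/s3.png')"
```

```text
4.075 tcp [0.4377 0.0881 0.0471] lowest seen [0.0871 0.0884 0.0918] xy near tip [0.435 0.078 0.098] F [-0.4 -0.4 -0.3] q [ 0.1987  0.2473 -0.57    0.7545 -0.      3.0475]
```

View pics/s3.png

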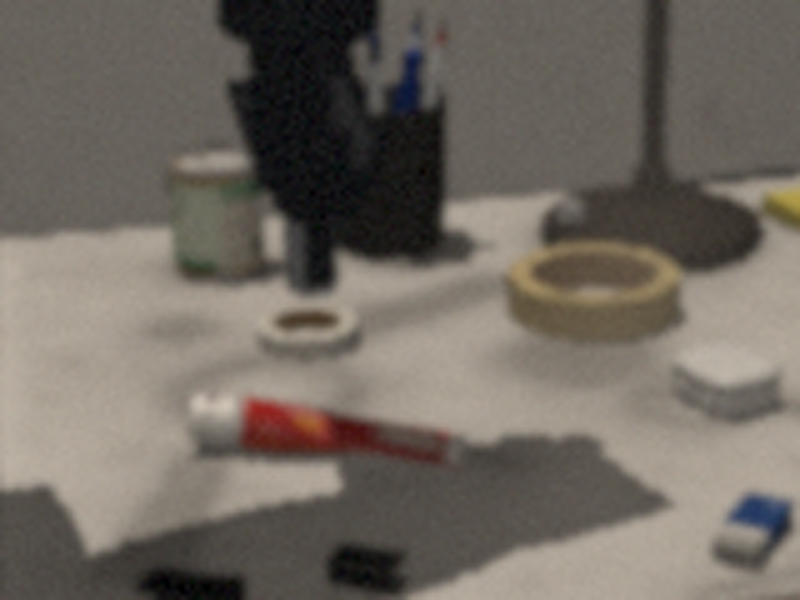

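The picture shows the tip at crop (310,290), well clear of the tube at (320,425). The tip follows the commands but stays 40 mm higher than the state's z. I trust the cameras, because the desk and objects come out at their right heights, and will go down in small steps while watching the gap.

apply_moves(motion=[0, 0, 0, 0.8, 0, 0, 0, 0, 0, 0, 0.6, 0, 0, 0, 0, 0, 0, 0, 0, 0, 0])

```text
time: 4.45
tcp_pos: [0.4375, 0.0881, 0.0328]
orientation: [0.989, 0.146, -0.001, 0.0]
force: [0.2, -0.6, 0.7]
opening: -0.0
finger_force: 0.0
```

```bash
python3 -c "
from h import *
tip()"
```

```text
4.5 tcp [0.4378 0.0882 0.0331] lowest seen [0.0722 0.0752 0.0778] xy near tip [0.436 0.079 0.083] F [-0.2  0.4 -0.4] q [ 0.1987  0.2643 -0.5909  0.7164 -0.      3.0475]
```

apply_moves(motion=[0, 0, 0, 0.5, 0, 0, 0, 0, 0, 0, 0.5, 0, 0, 0, 0, 0, 0, 0, 0, 0, 0])

```text
time: 4.88
tcp_pos: [0.4377, 0.0881, 0.023]
orientation: [0.989, 0.146, -0.001, 0.0]
force: [-0.0, 0.7, 0.4]
opening: -0.0
finger_force: 0.0
```

```bash
python3 -c "
from h import *
tip('pics/s4.png')"
```

```text
4.925 tcp [0.4379 0.0882 0.0233] lowest seen [0.0633 0.0655 0.0682] xy near tip [0.436 0.078 0.075] F [ 0.3 -0.1 -0.6] q [ 0.1987  0.2769 -0.6053  0.6892 -0.      3.0475]
```

View pics/s4.png

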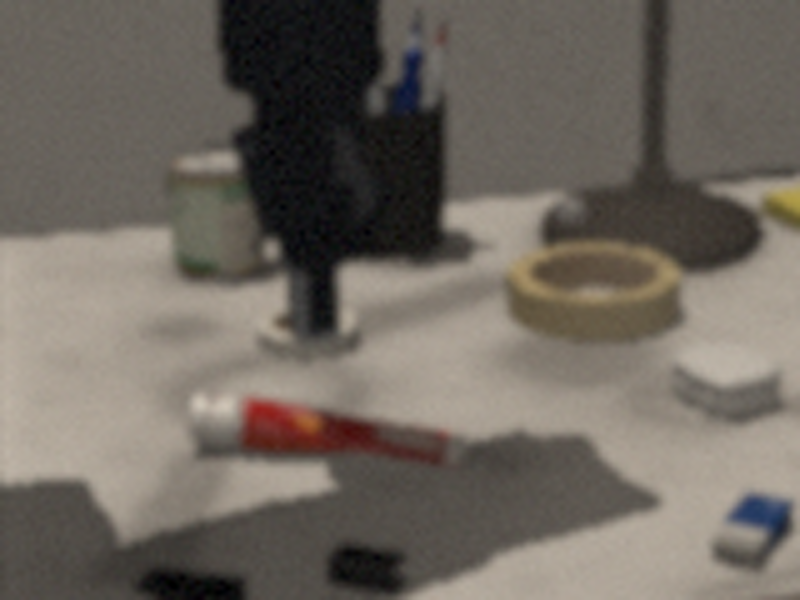

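The tip is at crop (315,335), still above the tube, with no force although the reported z is below the tube's top. So true tip z = reported z + 0.040. I'll go down the last 1 cm and hold.

apply_moves(motion=[0, 0, 0, 0.5, 0, 0, 0, 0, 0, 0, 0.5, 0, 0, 0, 0, 0, 0, 0, 0, 0, 0, 0, 0, 0, 0, 0, 0, 0, 0, 0, 0, 0, 0, 0, 0, 0, 0, 0, 0, 0, 0, 0, 0, 0, 0, 0, 0, 0, 0, 0, 0, 0, 0, 0, 0, 0, 0, 0, 0, 0, 0, 0, 0, 0, 0, 0, 0, 0, 0, 0])

```text
time: 6.18
tcp_pos: [0.4382, 0.0882, 0.0135]
orientation: [0.989, 0.146, 0.0, 0.0]
force: [-0.4, 0.5, -0.1]
opening: -0.0
finger_force: 0.0
```

```bash
python3 -c "
from h import *
tip()"
```

```text
6.225 tcp [0.4382 0.0882 0.0135] lowest seen [0.0537 0.0554 0.0593] xy near tip [0.435 0.079 0.064] F [ 0.8 -0.3 -0.2] q [ 0.1987  0.2898 -0.6192  0.6618  0.      3.0475]
```

apply_moves(motion=[0, 0, 0, 0, 0, 0, 0, 0, 0, 0, 0, 0, 0, 0, 0, 0, 0, 0, 0, 0, 0, 0, 0, 0, 0, 0, 0, 0, 0, 0, 0, 0, 0, 0, 0, 0, 0, 0, 0, 0, 0, 0, 0, 0, 0, 0, 0, 0, 0, 0, 0, 0, 0, 0, 0, 0, 0, 0, 0, 0, 0, 0, 0, 0, 0, 0, 0, 0, 0, 0])

```text
time: 7.48
tcp_pos: [0.4382, 0.0882, 0.0135]
orientation: [0.989, 0.146, -0.0, -0.0]
force: [-0.4, 0.4, -0.2]
opening: 0.0001
finger_force: 0.0
```

apply_moves(motion=[0, 0, 0, -2, 0, 0, 0, 0, 0, 0, -4, 0, 0, 0, 0, 0, 0, -4, 0, 0, 0, 0, 0, 0, -2.5, 0, 0, -8, 0, 0, 0, 0, 0, 0, -8, 0, 0, 0, 0, 0, 0, -8, 0, 0, 0, 0, 0, 0, 0, 0, 0, 0, 0, 0, 0, 0])

```text
time: 8.48
tcp_pos: [0.4381, 0.0882, 0.1384]
orientation: [0.938, 0.347, -0.0, -0.0]
force: [-0.7, -0.9, -0.5]
opening: 0.0002
finger_force: 0.0
```

```bash
python3 -c "
from h import *
shift([.625,.244,.138]); print(ctrl.observe()['joint_pos'])"
```

```text
8.475 [0.4381 0.0882 0.1384] axis [-0. -0. -1.] shift cm [24.33  0.37  0.04]
[ 1.98718592e-01  1.59477197e-01 -4.14664405e-01  9.96835203e-01
  2.83952400e-05  2.63056769e+00]
```

apply_moves(motion=[0, 3, 0, 0, 0, 0, 0, 0, 4, 0.1, 0, 0, 0, 0, 0, 4, 0.1, 0, 0, 0, 0, 0, 4, 0.1, 0, 0, 0, 0, 0, 4, 0.1, 0, 0, 0, 0, 0, 3.3, 0, 0, 0, 0, 0, 0, 2, 0, 0, 0, 0, 0, 0, 0, 0, 0, 0, 0, 0, 0, 0, 0, 0, 0, 0])

```text
schema error: expected a multiple of 7 numbers
```

```bash
python3 -c "
from h import *
shift([.625,.244,.010]); tip()
im,d=ctrl.snapshot('side'); P=cloud('side',d); t=[.625,.244]
cv2.imwrite('pics/s5.png',cv2.resize(im[40:220,170:410,::-1],None,fx=3,fy=3))"
```

```text
8.475 [0.4381 0.0882 0.1384] axis [-0. -0. -1.] shift cm [24.33  0.37 12.84]
8.525 tcp [0.438  0.0882 0.1384] lowest seen [0.1785 0.1802 0.1828] xy near tip [0.436 0.079 0.19 ] F [ 0.5 -0.1 -0.5] q [ 0.1987  0.1596 -0.4147  0.9969 -0.      2.6302]
```

View pics/s5.png

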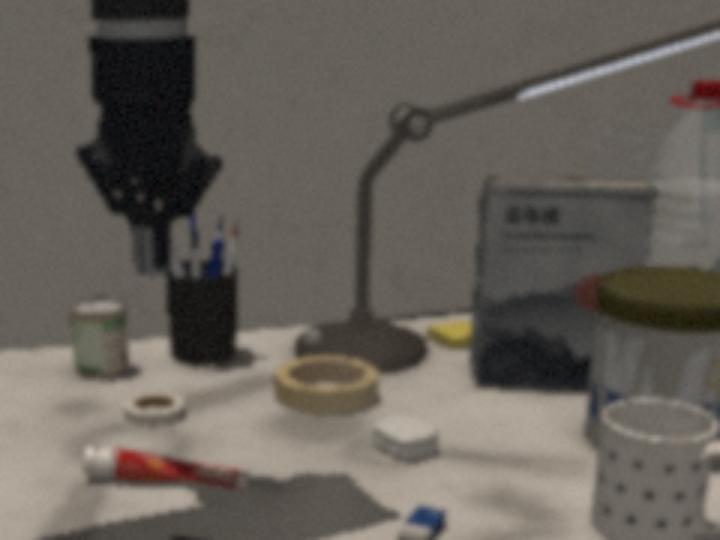

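The last move was refused because I miscounted the numbers, so the arm hasn't moved. The picture shows the lamp pole at crop (365,240) behind the tape, so I'll check the clearance.

```bash
python3 -c "
from h import *
im,d=ctrl.snapshot('side'); P=cloud('side',d); q=np.array([.625,.244])
r=np.hypot(*(P[:,:2]-q).T)
for z in (.04,.08,.12,.16,.2,.25,.3,.35,.4):
    k=abs(P[:,2]-z)<.02; j=np.argsort(np.where(k,r,9))[[0,5]]; print(z,r[j].round(3),P[j].round(3).tolist())"
```

```text
0.04 [0.036 0.037] [[0.637, 0.21, 0.024], [0.607, 0.276, 0.022]]
0.08 [0.126 0.128] [[0.695, 0.348, 0.084], [0.699, 0.349, 0.086]]
0.12 [0.128 0.129] [[0.692, 0.353, 0.137], [0.696, 0.352, 0.128]]
0.16 [0.128 0.129] [[0.692, 0.353, 0.147], [0.695, 0.352, 0.153]]
0.2 [0.124 0.126] [[0.705, 0.339, 0.213], [0.703, 0.343, 0.206]]
0.25 [0.106 0.111] [[0.715, 0.3, 0.25], [0.719, 0.303, 0.246]]
0.3 [0.184 0.191] [[0.803, 0.287, 0.282], [0.812, 0.285, 0.281]]
0.35 [0.225 0.226] [[0.474, 0.078, 0.351], [0.474, 0.076, 0.347]]
0.4 [0.221 0.228] [[0.474, 0.082, 0.394], [0.472, 0.074, 0.381]]
```

apply_moves(motion=[0, 2, 0, 0, 0, 0, 0, 0, 3, 0.1, 0, 0, 0, 0, 0, 4, 0.1, 0, 0, 0, 0, 0, 4, 0.1, 0, 0, 0, 0])

```text
time: 9.12
tcp_pos: [0.5407, 0.1727, 0.1384]
orientation: [0.937, 0.348, 0.001, -0.0]
force: [0.5, -0.2, 0.4]
opening: 0.0001
finger_force: 0.0
```

apply_moves(motion=[0, 4, 0.1, 0, 0, 0, 0, 0, 4, 0, 0, 0, 0, 0, 0, 3.3, 0, 0, 0, 0, 0, 0, 0, 0, 0, 0, 0, 0, 0, 0, 0, 0, 0, 0])

```text
schema error: expected a multiple of 7 numbers
```

```bash
python3 -c "
from h import *
shift([.625,.244,.010]); tip()
im,d=ctrl.snapshot('side'); P=cloud('side',d)
cv2.imwrite('pics/s6.png',cv2.resize(im[0:190,190:430,::-1],None,fx=3,fy=3))"
```

```text
9.125 [0.5407 0.1727 0.1384] axis [ 0.001  0.001 -1.   ] shift cm [11.03  0.1  12.85]
9.175 tcp [0.5457 0.1764 0.1382] lowest seen [0.1789 0.1804 0.1836] xy near tip [0.538 0.164 0.19 ] F [6.6 3.8 0.7] q [ 3.1140e-01  3.6310e-01 -1.2970e-01  1.0707e+00  2.0000e-03  2.7398e+00]
```

View pics/s6.png

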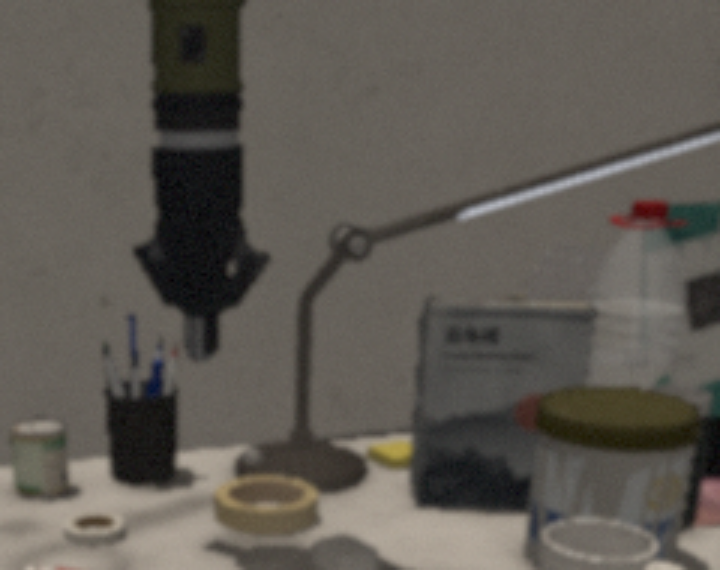

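The move was refused again for one missing number. The picture shows the wrist is a slim cylinder, so it will clear the lamp knee at crop (350,240).

apply_moves(motion=[0, 3.5, 0.1, 0, 0, 0, 0, 0, 3.5, 0, 0, 0, 0, 0, 0, 3, 0, 0, 0, 0, 0, 0, 1.3, 0, 0, 0, 0, 0, 0, 0, 0, 0, 0, 0, 0])

```text
time: 9.85
tcp_pos: [0.6254, 0.2449, 0.1377]
orientation: [0.937, 0.349, -0.0, -0.0]
force: [-0.5, 0.8, 0.6]
opening: 0.0003
finger_force: 0.0
```

```bash
python3 -c "
from h import *
tip(); shift([.625,.244,.010])"
```

```text
9.9 tcp [0.6246 0.2442 0.1379] lowest seen [0.1783 0.1809 0.1845] xy near tip [0.621 0.236 0.19 ] F [ 0.1  0.2 -0.5] q [ 3.7270e-01  5.3720e-01  1.5810e-01  1.1927e+00 -1.0000e-04  2.8024e+00]
9.9 [0.6246 0.2442 0.1379] axis [-0.001 -0.    -1.   ] shift cm [ 0.03  0.04 12.79]
```

apply_moves(motion=[0, 0, 0, 2.5, 0, 0, 0, 0, 0, 0, 3, 0, 0, 0, 0, 0, 0, 2.5, 0, 0, 0, 0, 0, 0, 1.5, 0, 0, 0, 0, 0, 0, 1, 0, 0, 0, 0, 0, 0, 0, 0, 0, 0])

```text
time: 10.65
tcp_pos: [0.6245, 0.2437, 0.0333]
orientation: [0.937, 0.348, -0.0, 0.0]
force: [0.3, 0.5, -0.4]
opening: 0.0004
finger_force: 0.0
```

```bash
python3 -c "
from h import *
tip(); shift([.625,.244,.010])"
```

```text
10.7 tcp [0.6251 0.2439 0.034 ] lowest seen [0.0739 0.0751 0.0809] xy near tip [0.621 0.235 0.086] F [ 0.6  0.  -0.4] q [ 0.3721  0.5991 -0.0114  0.9597  0.      2.8021]
10.7 [0.6251 0.2439 0.034 ] axis [ 0.001  0.    -1.   ] shift cm [-0.   -0.01  2.4 ]
```

apply_moves(motion=[0, 0, 0, 1.2, 0, 0, 0, 0, 0, 0, 0.7, 0, 0, 0, 0, 0, 0, 0.4, 0, 0, 0, 0, 0, 0, 0, 0, 0, 0, 0, 0, 0, 0, 0, 0, 0, 0, 0, 0, 0, 0, 0, 0, 0, 0, 0, 0, 0, 0, 0, 0, 0, 0, 0, 0, 0, 0, 0, 0, 0, 0, 0, 0, 0, 0, 0, 0, 0, 0, 0, 0])

```text
time: 11.95
tcp_pos: [0.6248, 0.2439, 0.0105]
orientation: [0.937, 0.348, 0.0, -0.0]
force: [-0.4, -0.4, 0.2]
opening: 0.0001
finger_force: 0.0
```

```bash
python3 -c "
from h import *
tip()"
```

```text
12.0 tcp [0.6248 0.2439 0.0105] lowest seen [0.0515 0.0542 0.0578] xy near tip [0.621 0.236 0.063] F [0.5 0.6 0. ] q [ 0.3722  0.6183 -0.0418  0.9106 -0.      2.8021]
```

apply_moves(motion=[0, 0, 0, 0, 0, 0, 0, 0, 0, 0, 0, 0, 0, 0, 0, 0, 0, 0, 0, 0, 0, 0, 0, 0, 0, 0, 0, 0, 0, 0, 0, 0, 0, 0, 0, 0, 0, 0, 0, 0, 0, 0, 0, 0, 0, 0, 0, 0, 0, 0, 0, 0, 0, 0, 0, 0, 0, 0, 0, 0, 0, 0, 0, 0, 0, 0, 0, 0, 0, 0])

```text
time: 13.25
tcp_pos: [0.6248, 0.2439, 0.0105]
orientation: [0.937, 0.348, 0.0, 0.0]
force: [-0.8, -0.0, 0.4]
opening: -0.0004
finger_force: 0.0
```

apply_moves(motion=[0, 0, 0, 0, 0, 0, 0, 0, 0, 0, -2, 0, 0, 0, 0, 0, 0, -4, 0, 0, 0, 0, 0, 0, -4, 0, 0, 0, 0, 0, 0, -2.5, 0, 0, 0, 0, 0, 0, 0, 0, 0, 0, 0, 0, 0, 0, 0, 0, 0])

```text
time: 14.12
tcp_pos: [0.6242, 0.2437, 0.1345]
orientation: [0.937, 0.348, -0.001, 0.0]
force: [-0.3, -0.2, -0.7]
opening: -0.0
finger_force: 0.0
```

```bash
python3 -c "
from h import *
shift([.433,-.053,.138])"
```

```text
14.125 [0.6242 0.2437 0.1345] axis [-0.001 -0.    -1.   ] shift cm [-33.86   9.98  -0.31]
```

apply_moves(motion=[0, -2.4, 0.7, 0, 0, 0, 0, 0, -4, 1.2, 0, 0, 0, 0, 0, -4.5, 1.3, 0, 0, 0, 0, 0, -4.5, 1.3, 0, 0, 0, 0, 0, -4.5, 1.3, 0, 0, 0, 0, 0, -4.5, 1.3, 0, 0, 0, 0, 0, -4.5, 1.3, 0, 0, 0, 0, 0, -3, 1, 0, 0, 0, 0, 0, -2, 0.6, 0, 0, 0, 0, 0, 0, 0, 0, 0, 0, 0])

```text
time: 15.38
tcp_pos: [0.4313, -0.0538, 0.1342]
orientation: [0.938, 0.347, -0.001, -0.001]
force: [0.8, 0.4, -0.0]
opening: 0.0
finger_force: 0.0
```

```bash
python3 -c "
from h import *
shift([.433,-.053,-.003]); tip()
print([(round(r['conf'],2),np.round(r['rect']),onplane('side',*r['rect'][:2],.006).round(3)) for r in ctrl.recognise('bulldog_clip_top','side')])"
```

```text
15.375 [ 0.4313 -0.0538  0.1342] axis [-0.003  0.001 -1.   ] shift cm [ 0.21  0.08 13.72]
15.425 tcp [ 0.4324 -0.0532  0.1345] lowest seen [0.1745 0.1763 0.1776] xy near tip [ 0.429 -0.063  0.186] F [ 0.7  0.2 -0.3] q [-1.2290e-01  1.4530e-01 -4.4340e-01  9.8420e-01  5.0000e-04  2.3084e+00]
[(0.62, array([234., 225.,  14.,   8.]), array([ 0.44 , -0.051,  0.006]))]
```

apply_moves(motion=[0, 0.2, 0, 2.5, 0, 0, 0, 0, 0, 0, 3, 0, 0, 0, 0, 0, 0, 3, 0, 0, 0, 0, 0, 0, 1.8, 0, 0, 0, 0, 0, 0, 1, 0, 0, 0, 0, 0, 0, 0, 0, 0, 0])

```text
time: 16.23
tcp_pos: [0.4347, -0.0513, 0.0219]
orientation: [0.937, 0.349, -0.001, -0.0]
force: [-0.5, -0.5, 1.1]
opening: -0.0001
finger_force: 0.0
```

```bash
python3 -c "
from h import *
tip(); shift([.435,-.053,-.003])"
```

```text
16.275 tcp [ 0.4352 -0.0515  0.0225] lowest seen [0.0622 0.064  0.0672] xy near tip [ 0.433 -0.06   0.074] F [0.  0.8 0.2] q [-1.1800e-01  2.6520e-01 -6.2570e-01  6.8010e-01  1.0000e-04  2.3112e+00]
16.275 [ 0.4352 -0.0515  0.0225] axis [-0.  0. -1.] shift cm [-0.11  0.1   2.55]
```

apply_moves(motion=[0, -0.1, 0.1, 1.2, 0, 0, 0, 0, 0, 0, 0.8, 0, 0, 0, 0, 0, 0, 0.5, 0, 0, 0, 0, 0, 0, 0, 0, 0, 0, 0, 0, 0, 0, 0, 0, 0, 0, 0, 0, 0, 0, 0, 0, 0, 0, 0, 0, 0, 0, 0, 0, 0, 0, 0, 0, 0, 0, 0, 0, 0, 0, 0, 0, 0, 0, 0, 0, 0, 0, 0, 0])

```text
time: 17.52
tcp_pos: [0.4348, -0.0533, -0.0025]
orientation: [0.937, 0.348, -0.0, -0.0]
force: [-0.5, -0.3, -0.1]
opening: 0.0
finger_force: 0.0
```

```bash
python3 -c "
from h import *
tip('pics/s7.png')"
```

```text
17.575 tcp [ 0.4348 -0.0533 -0.0025] lowest seen [0.0378 0.0394 0.0431] xy near tip [ 0.433 -0.062  0.05 ] F [0.1 0.5 0.2] q [-0.122   0.2996 -0.6611  0.6101 -0.      2.3078]
```

View pics/s7.png

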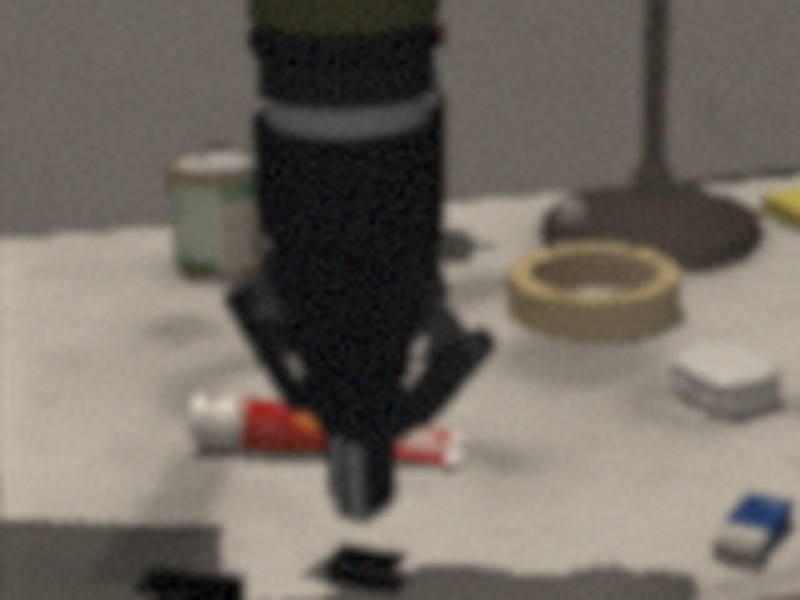

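apply_moves(motion=[0, 0, 0, 0, 0, 0, 0, 0, 0, 0, 0, 0, 0, 0, 0, 0, 0, 0, 0, 0, 0, 0, 0, 0, 0, 0, 0, 0, 0, 0, 0, 0, 0, 0, 0, 0, 0, 0, 0, 0, 0, 0, 0, 0, 0, 0, 0, 0, 0, 0, 0, 0, 0, 0, 0, 0, 0, 0, 0, 0, 0, 0, 0, 0, 0, 0, 0, 0, 0, 0])

```text
time: 18.82
tcp_pos: [0.4348, -0.0534, -0.0025]
orientation: [0.937, 0.348, 0.0, 0.0]
force: [-0.3, -0.1, -0.2]
opening: -0.0001
finger_force: 0.0
```

The fingertips at crop (362,515) hang just above the small clip at (365,565). The tube and the tape haven't moved, and the hold over the clip is done.

```bash
python3 -c "
from plant import ctrl
print(ctrl.sign_off())"
```

```text
the job is handed in; nothing more can be done
None
```

I pointed at the glue tube, the masking tape and the small bulldog clip in that order, about 2.5 cm above each for at least 2 s, touched nothing, and handed in at about 19 s still over the clip; heights follow the cameras, since the reported z read 4 cm too low.

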